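# Fetch the pot lid from the carousel and press it fully home

## Robot

A 6-joint arm with a two-finger parallel gripper is mounted at the origin on the work surface. World frame = base frame: x ahead of the robot, y to its left, z up, the work surface at z = 0. Lengths are in mm, angles in rad, forces in N, time in s.
With the tool pointing down it reaches from about 275 to 975 mm from the base axis. Payload 8.4 kg.
Tool frame: the origin (TCP) lies at the very end of the fingers, on their centre line; the grasp point (between the pads) lies 19 mm behind it; z points along the fingers, y is the direction in which the jaws open and shut (so a half turn about z gives the same grasp; the last joint's range is limited). The gripper opens to 92 mm and grips with 3 to 60 N. Pads are 20 mm wide; open, the fingers measure 128 mm over their backs; the gripper's body (75 mm by 189 mm) begins 69 mm behind the grasp point.
Start: joints at [1.248, 0.353, 1.633, -0, 1.155, -0.002], TCP at [197.077, 593.117, 214.583] pointing down, gripper open.
Joint ranges: [-2.63, 2.63], [-0.92, 2.1], [0.06, 2.66], [-1.3, 4.44], [0, 2.69], [-3.02, 3.02]. Speed limits (rad/s): [2.22, 2.22, 2.79, 3.14, 3.14, 3.14].

## Interface

Orientations are given as a unit quaternion [x, y, z, w].
In Python, from cell import manip gives the robot as it stands. The module is installed in compiled form; this text tells all that it offers.
- The arm moves only by the tool servo_tool, never from a script. Its arguments are lists of equal length, an entry for each row: "grip": the gripper's target within -1 to 1 (shut at 1, half-way at 0, fully open at -1); "travel": the shift along the tool's x, y, z in mm, a list of three; "dr": the turn, a rotation vector about the tool's x, y, z in degrees, a list of three. A call has 1 to 10 rows; each row is the pose to reach, as a shift and turn from the pose commanded when the call began, along the tool's axes at that moment; what a row does not reach only later rows make up. A row lasts 1/12 s, in which the tool goes at most 41.7 mm and 7.16 degrees, less where a joint would pass 70% of its speed; a pose out of reach is approached as far as the arm can. A call with a gripper value outside its range is refused whole. The fingers move at their own pace and stop on an object; "newtons" is the grip in N (left out, the last holds). Time passes only in rows, so rows that repeat a pose let the fingers close. It gives the time, the measured TCP pose, the force and the opening at its end, in the units of the state.
- manip.state(): the state, without advancing time (a new reading comes with each control period).
- manip.camera(name): name is "scene" or "top" or "wrist"; returns (picture, depth): 420x560x3 uint8, red, green, blue; 420x560 float32, mm along the optical axis (not along the pixel's ray), 0 where there is no reading.
- manip.calibration(name): a dict with "mtx" (3x3 intrinsics, pixels), "extrinsics" (4x4, takes a point from camera to world coordinates). Camera axes: x right, y up, looking along -z (the intrinsics and any distortion apply to the point x, -y, -z); pixel columns grow to the right and rows downward; lengths in mm; the calibration is good to about 2 mm. A picture is of the moment at which its call begins: read the wrist's pose just before it. calibration takes no time and is no camera call; for the wrist camera it gives the pose at the moment of the call.
- manip.hand_in(): hands the job in, once; it reports no verdict.
The state is a dict: "time": time; "joint_positions": joint angles; "dq": joint speeds; "effort": joint torques, N m; "ee_pos": TCP position; "tool_rot": TCP orientation; "force": force on the tool from outside, world axes, zero at the start; "moment": the same for the moment, N m; "gripper_width": finger opening in mm.
Only numpy, scipy, OpenCV 4.12 (cv2) and the standard library are available. Lean on these libraries where they do the work, as an engineer would, in place of code of your own. Each camera call takes 0.05 s, during which the arm holds its last target.

## Task

Turn the revolving tray, which has a bar handle on top, until the compartment with the large knobbed lid stands at the open front, out from under the clear cover. Then take out that lid, fit it in the mouth of the leaning paste pot and press it down square until it is fully home, its flange flush on the pot's rim all round, and let go. Leave the other two things in their compartments and do not disturb the mallet or the bottle.

Things in the scene. Friction and masses are not known exactly. Their poses are not given: they have to be found in the camera images.
- cover: fixed clear plastic half cover over the revolving tray; origin on the tray's vertical turning axis at bench height; its -x axis points to the open front side, which roughly faces the robot. The roof (top 145 mm above the bench) spans x = +32 to +192 mm and y = -180 to +180 mm, with end walls (5 mm) at both y ends, reaching down to the bench; its back is open. Nothing is covered at x below 30 mm. A solid base disc and the tray (radius 165 mm) lie at the axis.
- knob (a point): centre of the tray's wooden top handle, a bar 62 mm long (its x axis) by 22 mm wide (its y axis) by 36 mm high, on the turning axis, 174 mm above the bench, on a thin post of 9 mm radius; the frame turns with the tray. Turning the handle turns the tray; it has no stops, stays where it is left and takes about 0.1 N m.
- pocket0 (a point): middle of the compartment holding the large lid, on the tray's floor (26 mm above the bench), 110 mm from the turning axis. The tray has three equal compartments (120 deg each) parted by radial walls up to 24 mm above that floor, with a rim 14 mm above the floor. The compartment stands at the middle of the open front when this point lies on the -x axis of cover.
- pocket1 (a point): middle of the second compartment, on the tray floor (holds the mouthpiece or the small lid)
- pocket2 (a point): middle of the third compartment, on the tray floor
- lid: the large lid, aluminium, loose, about 160 g, standing plug-down in its compartment. Origin at the centre of the plug's underside, z up. Plug: radius 31 mm, 20 mm deep, chamfered foot. Above it a flange of radius 39 mm, 6 mm thick (z 20 to 26 mm); above that a wooden bar knob 40 mm long (along x), 20 mm wide (along y), 36 mm high (z 26 to 62 mm).
- lid_seat (a point): centre of the flange's underside on the large lid (the face that comes to lie on the pot's rim)
- lid_knob (a point): centre of the large lid's bar knob, 24 mm above the flange's underside and 18 mm below the knob's top; axes as lid
- pot: fixed round aluminium pot, 95 mm tall, outer radius 39 mm, bore radius 33 mm, leaning 30 degrees from vertical in a fixed wooden holder (base 150 x 140 mm), roughly towards the robot; origin at the centre of its underside, z along its own leaning axis out of the mouth, y level
- pot_mouth (a point): centre of the pot's mouth, in the plane of the rim, axes as pot: z points out of the pot along its leaning axis
- follower (a joint): depth in m by which the stiff cork disc (radius 30 mm) inside the pot has been pushed down its bore. At 0 its top lies 10 mm below the rim, so a lid put in stands 10 mm proud (less by this value). It grips the bore: about 9 N along the pot's axis pushes it, and it stays where it is left. With the lid home it reads about 0.010.
- small_lid: bystander in a compartment: a smaller lid, flange 60 mm across, plug 40 mm across; origin at the centre of its underside
- mouthpiece: bystander in a compartment: brass mouthpiece 85 mm tall standing on its 40 mm cup; origin at the centre of its underside
- mallet: bystander on the bench: mallet lying, handle 140 mm along its x from the origin, rubber head block 50 x 70 x 50 mm centred 160 mm from the origin; origin below the handle's free end, at bench height
- oil_can: bystander on the bench: glass bottle, radius 26 mm, 130 mm tall; origin at the centre of its underside
Mind the look-alikes: they are no part of the job. Of the things that look like the part that bears pot, take the one that is nearest to the robot's base at the start.

How it is judged:
By the outcome, as a careful person would: the job done as asked, in the order asked, and still so for the second after the job is handed in, with the robot touching nothing.
It also fails if it takes over 72 s, if anything falls off the work surface, if the arm or the gripper's body presses on something with over 40 N, if the wrist force passes 120 N, or if a joint passes its speed limit or range.

## Working session

There is one attempt and no reset: what is moved stays moved. The work goes in short steps, Python scripts to look and compute and a tool call to move; the robot and the scene stay as the last step left them, time stands still between calls to the robot, and variables do not carry over. Pictures are saved under pics/ and viewed, and the job is handed in when it is done.

Besides the shell and the picture viewer there is one more tool, called after "Call:" as name(argument=value, ...) on one line, values as JSON. servo_tool: Moves the arm, as the interface text tells. Its arguments: {"type":"object","properties":{"grip":{"type":"array"},"travel":{"type":"array"},"dr":{"type":"array"},"newtons":{"type":"number"}},"required":["grip","travel","dr"]}

```bash
mkdir -p pics
cat > h.py <<'E'
import numpy as np, cv2
from cell import manip
from scipy.spatial.transform import Rotation as R
def snap(name,fn):
    c=manip.calibration(name); p,d=manip.camera(name)
    cv2.imwrite('pics/'+fn+'.png',p[:,:,::-1]); np.savez('pics/'+fn+'.npz',p=p,d=d,K=c['mtx'],E=c['extrinsics'])
    return p,d,c
def load(fn):
    z=np.load('pics/'+fn+'.npz'); return z['p'],z['d'],z['K'],z['E']
def ray(K,E,u,v):
    x=np.linalg.inv(K)@np.array([u,v,1.]); dc=np.array([x[0],-x[1],-1.])
    return E[:3,3],E[:3,:3]@dc
def onz(K,E,u,v,z):
    o,d=ray(K,E,u,v); return o+d*(z-o[2])/d[2]
def dep(K,E,u,v,D):
    o,d=ray(K,E,u,v); return o+d*D
def cloud(K,E,D):
    v,u=np.mgrid[:D.shape[0],:D.shape[1]]
    x=np.stack([u.ravel(),v.ravel(),np.ones(u.size)],0).astype(float)
    r=np.linalg.inv(K)@x; r[1]*=-1; r[2]*=-1
    P=(E[:3,:3]@(r*D.ravel())).T+E[:3,3]
    return P.reshape(D.shape+(3,))
def proj(K,E,P):
    c=E[:3,:3].T@(np.asarray(P,float)-E[:3,3]); q=K@np.array([c[0],-c[1],-c[2]]); return q[:2]/q[2]
E
python3 - <<'E'
from h import *
print(manip.state()); 
for n in("scene","top","wrist"):
    p,d,c=snap(n,n+'0'); print(n,c,d.min(),d.max())
E
```

```text
{'time': 0.0, 'joint_positions': array([ 1.24760576e+00,  3.53655102e-01,  1.63414847e+00,  8.45884661e-07,
        1.15517413e+00, -2.40301589e-03]), 'dq': array([-0.00044199,  0.00039284, -0.00198251, -0.00041795,  0.00144237,
        0.00055296]), 'effort': array([-1.17753494e-03, -5.93852985e+01, -3.34195983e+01,  6.95819431e-02,
        2.36550299e-02, -9.42090173e-05]), 'ee_pos': array([196.91417322, 592.64302562, 213.85321041]), 'tool_rot': array([ 1.59707069e-01,  9.87164207e-01, -6.83306681e-04, -1.12625390e-04]), 'force': array([-0.75026505,  0.04983665,  0.78035933]), 'moment': array([ 0.02127929,  0.03079682, -0.01409219]), 'gripper_width': 92.02387610467025}
scene {'mtx': array([[467.34088149,   0.        , 278.44176219],
       [  0.        , 467.34088149, 205.61679982],
       [  0.        ,   0.        ,   1.        ]]), 'extrinsics': array([[-3.71550295e-01, -7.36375361e-01,  5.65421706e-01,
         1.25533943e+03],
       [ 9.28406273e-01, -2.92406438e-01,  2.29260260e-01,
         3.05657940e+02],
       [-3.48865985e-03,  6.10122777e-01,  7.92299203e-01,
        
[... 493 characters left out ...]
  1.96831797e-01,  9.80434695e-01,
         1.22111911e+03],
       [ 0.00000000e+00,  0.00000000e+00,  0.00000000e+00,
         1.00000000e+00]])} 0.0 2251.5532
wrist {'mtx': array([[319.72982372,   0.        , 279.92306942],
       [  0.        , 319.72982372, 208.99432441],
       [  0.        ,   0.        ,   1.        ]]), 'extrinsics': array([[ 3.14940727e-01, -9.14923323e-01, -2.52443363e-01,
         1.26308913e+02],
       [ 9.49111073e-01,  3.03396014e-01,  8.44927838e-02,
         6.17744718e+02],
       [-7.14108622e-04, -2.66207010e-01,  9.63915618e-01,
         3.83921204e+02],
       [ 0.00000000e+00,  0.00000000e+00,  0.00000000e+00,
         1.00000000e+00]])} 0.0 480.46973
```

View pics/scene0.png

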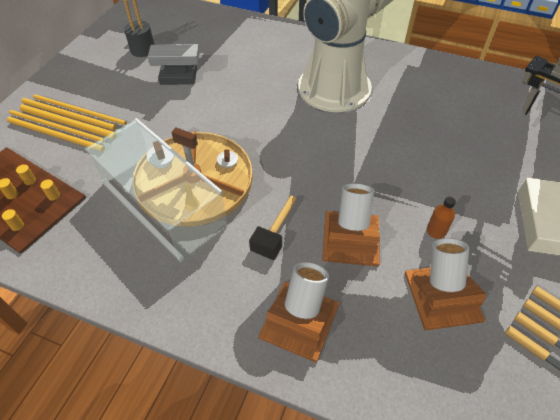

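View pics/top0.png

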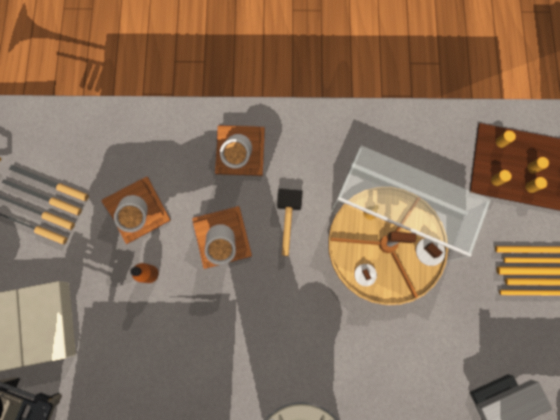

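View pics/wrist0.png

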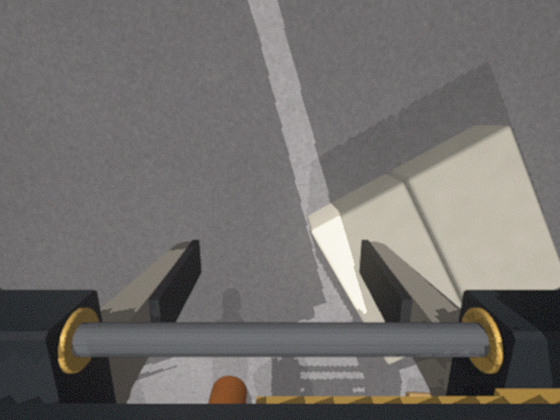

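Scene: three similar pots on holders, at top-view pixels (220,245), (235,150) and (130,213). The tray is at (390,245), with the large lid at about (432,252) and the small lid at (366,273). I'll measure these and enlarge crops.

Run:
```python
from h import *
p,d,K,E=load('top0')
P=cloud(K,E,d)
for n,(u,v) in dict(potA=(220,245),potB=(235,150),potC=(130,213),handle=(400,239),lid=(432,252),small=(366,273),mp=(372,200)).items(): print(n,P[v,u].round(),d[v,u], 'r',np.hypot(*P[v,u][:2]).round())
a=cv2.resize(p[140:320,310:500][:,:,::-1],None,fx=3.1,fy=3.1,interpolation=3)
b=cv2.resize(p[190:290,170:300][:,:,::-1],None,fx=4,fy=4,interpolation=3)
cv2.imwrite('pics/a1.png',a);cv2.imwrite('pics/b1.png',b)
p,d,K,E=load('scene0')
c=cv2.resize(p[105:265,75:265][:,:,::-1],None,fx=4,fy=3.7,interpolation=3);cv2.imwrite('pics/c1.png',c)
```

```text
potA [531. 212. 134.] 1091.5226 r 571.0
potB [785. 181. 132.] 1144.1149 r 806.0
potC [612. 447. 131.] 1110.2919 r 758.0
handle [ 543. -231.  188.] 1041.3094 r 590.0
lid [ 523. -343.   84.] 1138.9163 r 626.0
small [ 467. -170.   66.] 1145.8073 r 497.0
mp [ 649. -176.  143.] 1106.255 r 673.0
```

View pics/a1.png

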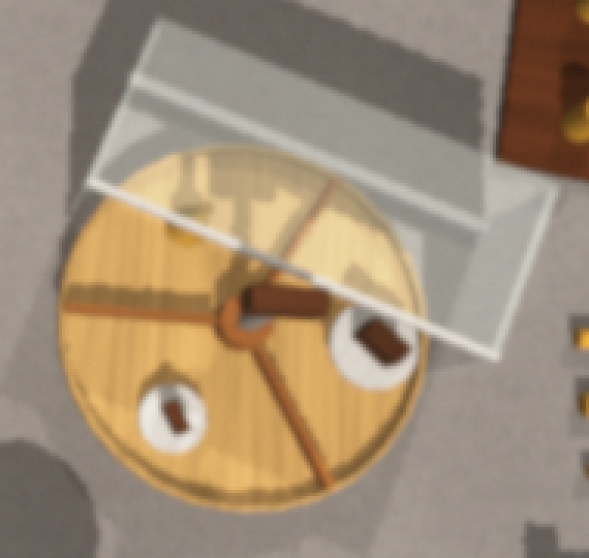

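View pics/b1.png

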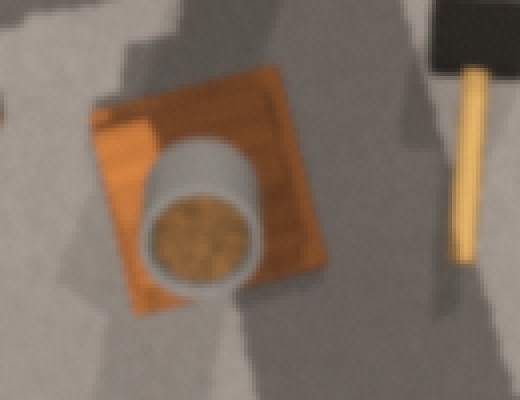

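View pics/c1.png

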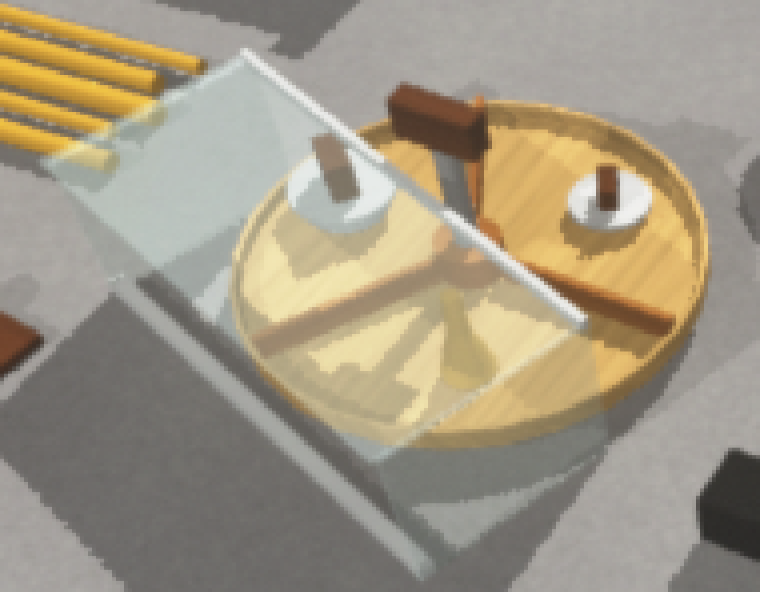

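Run:
```python
from h import *
for f in('top0','scene0'):
    p,d,K,E=load(f); P=cloud(K,E,d)
    hsv=cv2.cvtColor(p,cv2.COLOR_RGB2HSV)
    # handle
    m=(P[...,2]>178)&(P[...,2]<200)&(abs(P[...,0]-540)<60)&(abs(P[...,1]+240)<70)
    q=P[m]; print(f,'handle top n',m.sum(),np.median(q[:,2]))
    t=q[(q[:,2]>189)&(q[:,2]<195)]
    if len(t)>5:
        r=cv2.minAreaRect(t[:,:2].astype(np.float32)); print(len(t),r,t[:,:2].mean(0))
    # tray rim circle: floor wood mask
    # cork
    c=np.array([531,212,134.])
    mm=(np.linalg.norm(P-c,axis=2)<70)&(P[...,2]>85)
    pa=P[mm]; h=hsv[mm]
    cork=(h[:,1]>70)
    q=pa[cork]; 
    near=q[np.linalg.norm(q-np.median(q,0),axis=1)<26]
    cc=near.mean(0); n=np.linalg.svd(near-cc)[2][2]; n*=np.sign(n[2]); print('cork',len(near),cc.round(1),n.round(3),'tilt',np.degrees(np.arccos(n[2])).round(1),'yaw',np.degrees(np.arctan2(n[1],n[0])).round(1))
    g=pa[~cork]
    dz=(g-cc)@n
    ring=g[(abs(dz-10)<3.5)]; rr=ring-np.outer((ring-cc)@n,n)-cc
    rad=np.linalg.norm(rr,axis=1); print('ring',len(ring),rad.min(),rad.max(),'ring mean',ring.mean(0),'dz',np.percentile(dz,[5,50,95]))
```

```text
top0 handle top n 252 190.6100364983065
187 ((550.086181640625, -237.24411010742188), (60.65254592895508, 22.137876510620117), 86.10365295410156) [ 550.09318617 -236.08900323]
cork 305 [521.8 215.2 126.5] [-0.487 -0.11   0.866] tilt 30.0 yaw -167.3
ring 187 30.28125625899978 41.28854284388961 ring mean [518.78317381 210.3387474  135.97173722] dz [-53.63231633   1.1243085   13.21235123]
scene0 handle top n 231 190.47041074452193
152 ((548.0552978515625, -236.2391357421875), (62.619537353515625, 23.882774353027344), 84.36145782470703) [ 548.45755033 -235.84879471]
cork 70 [509.  211.6 121.8] [-0.501 -0.137  0.855] tilt 31.3 yaw -164.7
ring 156 16.342107028768606 53.61812775409441 ring mean [514.85340644 211.98721979 136.2886501 ] dz [-60.0327002  -18.29328696  10.23187057]
```

Run:
```python
from h import *
from scipy.optimize import least_squares
for f in('top0','scene0'):
    p,d,K,E=load(f); P=cloud(K,E,d); hsv=cv2.cvtColor(p,cv2.COLOR_RGB2HSV)
    g=P[(np.linalg.norm(P-[522,213,130],axis=2)<70)&(P[...,2]>85)&(hsv[...,1]<70)]
    def geo(x):
        t,y=np.radians(30),x[3]; n=np.array([np.sin(t)*np.cos(y),np.sin(t)*np.sin(y),np.cos(t)])
        r=g-x[:3]; h=r@n; rad=np.linalg.norm(r-np.outer(h,n),axis=1); return h,rad
    def res(x): # distance to pot outer surface (annulus top or outer cylinder)
        h,rad=geo(x); top=np.hypot(h,np.maximum(0,np.maximum(33-rad,rad-39))); cyl=np.hypot(rad-39,np.maximum(h,0)); inn=np.hypot(rad-33,np.maximum(h,0))
        return np.minimum(np.minimum(top,cyl),inn)
    s=least_squares(res,[517,212,136,np.radians(-166)],loss='soft_l1',f_scale=1.)
    print(f,len(g),s.x.round(2),np.degrees(s.x[3]),np.median(res(s.x)))
    # cover edge
    if f=='top0': ab=[(339,199),(470.6,255.2)]
    else: ab=[(75+245/4,105+50/3.7),(75+585/4,105+322/3.7)]
    q=[onz(K,E,u,v,145) for u,v in ab]; dd=q[1]-q[0]; print('edge',q[0].round(1),q[1].round(1),'len',np.linalg.norm(dd),'dir',np.degrees(np.arctan2(dd[1],dd[0])))
    mid=(q[0]+q[1])/2; print('mid',mid)
    # lid: white flange pixels
    m=(hsv[...,1]<60)&(np.hypot(P[...,0]-525,P[...,1]+343)<60)&(P[...,2]>44)&(P[...,2]<60)
    t=P[m][:,:2].astype(np.float32)
    if len(t)>10: print('flange',len(t),cv2.minEnclosingCircle(t),np.median(P[m][:,2]))
    m=(hsv[...,2]<120)&(np.hypot(P[...,0]-525,P[...,1]+343)<45)&(P[...,2]>80)&(P[...,2]<95)
    t=P[m][:,:2].astype(np.float32)
    if len(t)>5: print('lidknob',len(t),cv2.minAreaRect(t),t.mean(0))
    # tray rim
    m=(P[...,2]>36)&(P[...,2]<43)&(hsv[...,1]>80)&(np.hypot(P[...,0]-549,P[...,1]+236)<175)&(np.hypot(P[...,0]-549,P[...,1]+236)>150)
    t=P[m][:,:2]
    A=np.c_[2*t,np.ones(len(t))]; c=np.linalg.lstsq(A,(t**2).sum(1),rcond=None)[0]; print('tray',len(t),c[:2],np.sqrt(c[2]+c[0]**2+c[1]**2))
```

```text
top0 490 [516.33 212.14 136.81  -2.87] -164.5450138664759 0.5802298432365234
edge [650.7 -91.2 145. ] [ 509.1 -418.3  145. ] len 356.4338688237729 dir -113.40765322867647
mid [ 579.90127431 -254.75817682  145.        ]
flange 410 ((528.9563598632812, -350.4264221191406), 39.424739837646484) 51.38719552395014
lidknob 114 ((530.6171875, -348.91961669921875), (39.68986129760742, 19.46722412109375), 42.85813522338867) [ 530.5941  -347.64673]
tray 384 [ 550.38528068 -237.74805837] 161.368483420848
scene0 1069 [513.69 212.03 136.73  -2.86] -163.92950743168547 0.9980032200865239
edge [ 504.4 -415.5  145. ] [651.9 -86.  145. ] len 360.9860522144603 dir 65.88320681195513
mid [ 578.1690123  -250.73727664  145.        ]
tray 255 [ 547.94814701 -237.34474079] 161.23134501826337
```

```bash
cat >> h.py <<'E'
def plan(pos,Rt):
    s=manip.state(); p=np.array(s['ee_pos']); R0=R.from_quat(s['tool_rot'])
    tr=R0.inv().apply(np.asarray(pos)-p); dr=(R0.inv()*Rt).as_rotvec(degrees=True)
    print('t',round(s['time'],2),'pos',p.round(1),'travel',tr.round(1),'dr',dr.round(2),'rows',np.linalg.norm(tr)/41.7,np.linalg.norm(dr)/7.16,'F',s['force'].round(1),'w',round(s['gripper_width'],1),'j',s['joint_positions'].round(2))
def tool(z,ydeg=None,y=None):
    z=np.asarray(z,float);z/=np.linalg.norm(z)
    if y is None: y=np.array([np.cos(np.radians(ydeg)),np.sin(np.radians(ydeg)),0])
    y=y-z*(y@z); y/=np.linalg.norm(y); return R.from_matrix(np.c_[np.cross(y,z),y,z])
E
python3 - <<'E'
from h import *
c=np.array([549.3,-237.])
for f in('top0','scene0'):
    p,d,K,E=load(f); P=cloud(K,E,d); hsv=cv2.cvtColor(p,cv2.COLOR_RGB2HSV)
    r=np.hypot(P[...,0]-c[0],P[...,1]-c[1]); a=np.degrees(np.arctan2(P[...,1]-c[1],P[...,0]-c[0]))
    m=(P[...,2]>44)&(P[...,2]<56)&(r>70)&(r<150)&(hsv[...,1]>90)
    hist,e=np.histogram(a[m],bins=np.arange(-180,181,4))
    for i in np.argsort(hist)[-5:]: 
        mm=m&(a>e[i]-4)&(a<e[i]+8); print(f,e[i],hist[i],np.median(a[mm]).round(1))
plan([549.3,-237,235],tool([0,0,-1],-4.5))
E
```

```text
top0 28 5 32.1
top0 32 9 32.7
top0 80 15 84.8
top0 84 54 84.8
top0 -156 74 -153.7
scene0 80 4 86.0
scene0 -160 5 -154.7
scene0 -156 10 -154.7
scene0 88 12 86.2
scene0 84 68 86.2
t 0.15 pos [197.  592.8 214. ] travel [-596.  -676.4  -20.2] dr [-5.000e-02  4.000e-02  7.612e+01] rows 21.62391432718121 10.631184833460285 F [-0.6 -0.3 -0.4] w 91.7 j [ 1.25  0.35  1.63 -0.    1.16 -0.  ]
```

Call:
servo_tool(grip=[-0.2, -0.2, -0.2, -0.2, -0.2, -0.2, -0.2, -0.2, -0.2, -0.2], travel=[[-596, -676.4, -25], [-596, -676.4, -25], [-596, -676.4, -25], [-596, -676.4, -25], [-596, -676.4, -25], [-596, -676.4, -25], [-596, -676.4, -25], [-596, -676.4, -25], [-596, -676.4, -25], [-596, -676.4, -25]], dr=[[0, 0, 76.1], [0, 0, 76.1], [0, 0, 76.1], [0, 0, 76.1], [0, 0, 76.1], [0, 0, 76.1], [0, 0, 76.1], [0, 0, 76.1], [0, 0, 76.1], [0, 0, 76.1]])

```text
time: 0.98
ee_pos: [360.0, 207.8, 226.3]
tool_rot: [0.709, 0.705, 0.0, 0.0]
force: [1.0, -0.5, -0.0]
gripper_width: 54.6
```

```bash
python3 -c "
from h import *
plan([549.3,-237,235],tool([0,0,-1],-4.3))"
```

```text
t 0.98 pos [360.  207.8 226.3] travel [-443.8  191.8   -8.7] dr [ 0.02 -0.01  3.97] rows 11.59540957582313 0.5550062341268317 F [ 1.  -0.5 -0. ] w 54.6 j [ 0.52  0.    2.04 -0.    1.1   0.53]
```

Call:
servo_tool(grip=[-0.2, -0.2, -0.2, -0.2, -0.2, -0.2, -0.2, -0.2, -0.2, -0.2], travel=[[-443.8, 191.8, -10], [-443.8, 191.8, -10], [-443.8, 191.8, -10], [-443.8, 191.8, -10], [-443.8, 191.8, -10], [-443.8, 191.8, -10], [-443.8, 191.8, -10], [-443.8, 191.8, -10], [-443.8, 191.8, -10], [-443.8, 191.8, -10]], dr=[[0, 0, 4], [0, 0, 4], [0, 0, 4], [0, 0, 4], [0, 0, 4], [0, 0, 4], [0, 0, 4], [0, 0, 4], [0, 0, 4], [0, 0, 4]])

```text
time: 1.82
ee_pos: [525.3, -174.9, 234.7]
tool_rot: [0.731, 0.682, 0.0, -0.0]
force: [1.0, 0.2, 0.9]
gripper_width: 55.2
```

```bash
python3 -c "
from h import *
plan([549.3,-237,235],tool([0,0,-1],-4.3))"
```

```text
t 1.82 pos [ 525.3 -174.9  234.7] travel [-60.3  28.3  -0.4] dr [-0.01 -0.01  0.28] rows 1.5965181110008169 0.03853881927081975 F [1.  0.2 0.9] w 55.2 j [-0.32  0.22  1.77  0.    1.15 -0.25]
```

Centre above the handle, then check with the wrist camera.

Call:
servo_tool(grip=[-0.2, -0.2, -0.2, -0.2, -0.2], travel=[[-60.3, 28.3, 0], [-60.3, 28.3, 0], [-60.3, 28.3, 0], [-60.3, 28.3, 0], [-60.3, 28.3, 0]], dr=[[0, 0, 0.3], [0, 0, 0.3], [0, 0, 0.3], [0, 0, 0.3], [0, 0, 0.3]])

```text
time: 2.23
ee_pos: [548.5, -234.1, 234.2]
tool_rot: [0.733, 0.68, -0.0, -0.001]
force: [-0.5, -0.2, 0.1]
gripper_width: 55.4
```

```bash
python3 -c "
from h import *
plan([549.3,-237,160],tool([0,0,-1],-4.3)); snap('wrist','w1')"
```

```text
t 2.23 pos [ 548.5 -234.1  234.2] travel [-2.9  1.2 74.2] dr [-0.07 -0.05 -0.02] rows 1.7817913317509533 0.012389995407153449 F [-0.5 -0.2  0.1] w 55.4 j [-0.41  0.29  1.67  0.    1.18 -0.33]
```

View pics/w1.png

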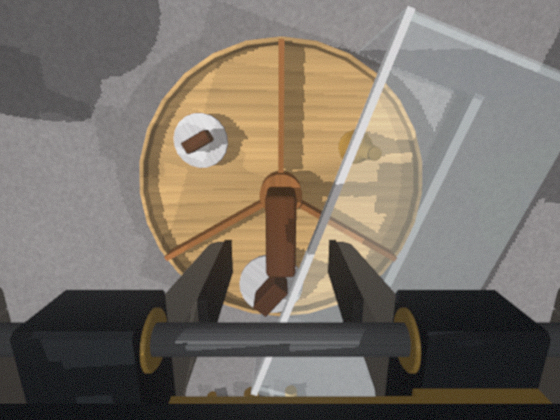

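The handle at (281,235) is centred between the fingers. The roof edge is to the right and below. Descending.

Call:
servo_tool(grip=[-0.2, -0.2, -0.2, -0.2], travel=[[-1, 0.5, 35], [-1, 0.5, 74], [-1, 0.5, 74], [-1, 0.5, 74]], dr=[[0, 0, 0], [0, 0, 0], [0, 0, 0], [0, 0, 0]])

```text
time: 2.62
ee_pos: [548.1, -234.1, 159.9]
tool_rot: [0.733, 0.681, -0.001, -0.002]
force: [0.7, 0.2, 0.9]
gripper_width: 55.0
```

```bash
python3 -c "
from h import *
plan([549.3,-237,160],tool([0,0,-1],-4.3))"
```

```text
t 2.62 pos [ 548.1 -234.1  159.9] travel [-2.8  1.5 -0.2] dr [-0.23 -0.08  0.08] rows 0.07638116978800427 0.03595470684163665 F [0.7 0.2 0.9] w 55.0 j [-0.41  0.37  1.74  0.    1.03 -0.33]
```

Call:
servo_tool(grip=[-0.2, 0.9, 0.9, 0.9, 0.9, 0.9], travel=[[-2.8, 1.5, 0], [-2.8, 1.5, 0], [-2.8, 1.5, 0], [-2.8, 1.5, 0], [-2.8, 1.5, 0], [-2.8, 1.5, 0]], dr=[[0, 0, 0], [0, 0, 0], [0, 0, 0], [0, 0, 0], [0, 0, 0], [0, 0, 0]], newtons=20)

```text
time: 3.12
ee_pos: [549.4, -238.7, 161.3]
tool_rot: [0.733, 0.68, -0.001, -0.001]
force: [-15.3, -0.4, 9.8]
gripper_width: 23.8
```

```bash
python3 -c "
from h import *
plan([549.3,-237,160],tool([0,0,-1],-4.3-109.5))"
```

```text
t 3.12 pos [ 549.4 -238.7  161.3] travel [ 1.7 -0.3  1.3] dr [-1.0000e-01  1.5000e-01  1.0951e+02] rows 0.05078689685530233 15.294642957182674 F [-15.3  -0.4   9.8] w 23.8 j [-0.41  0.37  1.74 -0.    1.04 -0.34]
```

Call:
servo_tool(grip=[0.9, 0.9, 0.9], travel=[[0, -0.7, 0], [0, -0.7, 0], [0, -0.7, 0]], dr=[[0, 0, 0], [0, 0, 0], [0, 0, 0]])

```text
time: 3.37
ee_pos: [548.4, -238.6, 161.1]
tool_rot: [0.733, 0.68, -0.001, -0.001]
force: [-7.7, 0.9, 8.5]
gripper_width: 21.5
```

Call:
servo_tool(grip=[0.9, 0.9, 0.9, 0.9, 0.9, 0.9, 0.9, 0.9, 0.9, 0.9], travel=[[1, -0.6, 0], [1, -0.6, 0], [1, -0.6, 0], [1, -0.6, 0], [1, -0.6, 0], [1, -0.6, 0], [1, -0.6, 0], [1, -0.6, 0], [1, -0.6, 0], [1, -0.6, 0]], dr=[[0, 0, 4], [0, 0, 9], [0, 0, 15], [0, 0, 21], [0, 0, 27], [0, 0, 33], [0, 0, 39], [0, 0, 45], [0, 0, 51], [0, 0, 56]])

```text
time: 4.2
ee_pos: [549.2, -239.0, 161.2]
tool_rot: [0.967, 0.254, -0.001, 0.001]
force: [-2.4, -5.9, 1.6]
gripper_width: 21.7
```

```bash
python3 -c "
from h import *
plan([548.3,-237,160],tool([0,0,-1],-4.3-109.5))"
```

```text
t 4.2 pos [ 549.2 -239.   161.2] travel [ 0.2 -2.1  1.2] dr [1.20e-01 4.00e-02 5.32e+01] rows 0.05851973902208085 7.430554530524253 F [-2.4 -5.9  1.6] w 21.7 j [-0.41  0.37  1.74 -0.    1.03  0.65]
```

Call:
servo_tool(grip=[0.9, 0.9, 0.9, 0.9, 0.9, 0.9, 0.9, 0.9, 0.9, 0.9], travel=[[0, 0, 0], [0, 0, 0], [0, 0, 0], [0, 0, 0], [0, 0, 0], [0, 0, 0], [0, 0, 0], [0, 0, 0], [0, 0, 0], [0, 0, 0]], dr=[[0, 0, 6], [0, 0, 12], [0, 0, 19], [0, 0, 26], [0, 0, 33], [0, 0, 39], [0, 0, 45], [0, 0, 50], [0, 0, 53.2], [0, 0, 53.2]])

```text
time: 5.03
ee_pos: [549.2, -239.8, 161.1]
tool_rot: [0.979, -0.206, 0.0, 0.002]
force: [-2.2, -10.3, 0.4]
gripper_width: 22.0
```

```bash
python3 -c "
from h import *
plan([548.3,-237,160],tool([0,0,-1],-4.3-109.5))
p,d,c=snap('top','top1'); cv2.imwrite('pics/t1.png',cv2.resize(p[140:340,290:500][:,:,::-1],None,fx=2.9,fy=2.9,interpolation=3))"
```

```text
t 5.03 pos [ 549.2 -239.8  161.1] travel [-1.9 -2.2  1.1] dr [ 0.17 -0.06  0.08] rows 0.07472065723774793 0.02784361516291114 F [ -2.2 -10.3   0.4] w 22.0 j [-0.41  0.37  1.74 -0.    1.03  1.57]
```

View pics/t1.png

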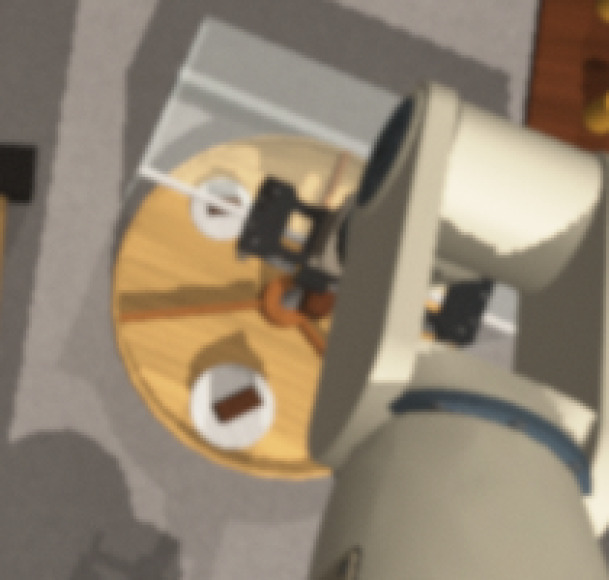

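Call:
servo_tool(grip=[0.3, -0.2, -0.2, -0.2, -0.2, -0.2, -0.2, -0.2], travel=[[0, 0, 0], [0, 0, 0], [0, 0, 0], [0, 0, -2], [0, 0, -40], [0, 0, -80], [0, 0, -80], [0, 0, -80]], dr=[[0, 0, 0], [0, 0, 0], [0, 0, 0], [0, 0, 0], [0, 0, 0], [0, 0, 0], [0, 0, -6], [0, 0, -13]])

```text
time: 5.75
ee_pos: [551.3, -238.1, 244.0]
tool_rot: [0.996, -0.089, 0.003, 0.001]
force: [-1.2, 0.6, -0.9]
gripper_width: 55.1
```

```bash
python3 -c "
from h import *
plan([449,-181,240],tool([0,0,-1],23.4))"
```

```text
t 5.75 pos [ 551.3 -238.1  244. ] travel [-110.8  -38.     3.4] dr [ 3.6000e-01 -1.1000e-01 -1.2364e+02] rows 2.8096887300347566 17.2676875413743 F [-1.2  0.6 -0.9] w 55.1 j [-0.41  0.29  1.66  0.    1.19  1.34]
```

Call:
servo_tool(grip=[-0.2, -0.2, -0.2, -0.2, -0.2, -0.2, -0.2, -0.2, -0.2, -0.2], travel=[[-110.8, -38, 0], [-110.8, -38, 0], [-110.8, -38, 0], [-110.8, -38, 0], [-110.8, -38, 0], [-110.8, -38, 0], [-110.8, -38, 0], [-110.8, -38, 0], [-110.8, -38, 0], [-110.8, -38, 0]], dr=[[0, 0, -123.6], [0, 0, -123.6], [0, 0, -123.6], [0, 0, -123.6], [0, 0, -123.6], [0, 0, -123.6], [0, 0, -123.6], [0, 0, -123.6], [0, 0, -123.6], [0, 0, -123.6]])

```text
time: 6.58
ee_pos: [447.7, -179.9, 241.0]
tool_rot: [0.859, 0.511, 0.0, 0.0]
force: [1.1, 0.9, 0.8]
gripper_width: 55.2
```

```bash
python3 -c "
from h import *
plan([449,-181,240],tool([0,0,-1],23.4))"
```

```text
t 6.58 pos [ 447.7 -179.9  241. ] travel [-0.4  1.7  1. ] dr [ 2.000e-02 -0.000e+00 -5.191e+01] rows 0.04843342511606428 7.250162981631566 F [1.1 0.9 0.8] w 55.2 j [-0.39  0.1   1.9   0.    1.14  0.11]
```

Call:
servo_tool(grip=[-0.2, -0.2, -0.2, -0.2, -0.2, -0.2, -0.2, -0.2, -0.2], travel=[[0, 1, 0], [0, 1, 0], [0, 1, 0], [0, 1, 0], [0, 1, 0], [0, 1, 0], [0, 1, 0], [0, 1, 0], [0, 1, 0]], dr=[[0, 0, -51.9], [0, 0, -51.9], [0, 0, -51.9], [0, 0, -51.9], [0, 0, -51.9], [0, 0, -51.9], [0, 0, -51.9], [0, 0, -51.9], [0, 0, -51.9]])

```text
time: 7.33
ee_pos: [448.5, -180.3, 240.9]
tool_rot: [0.551, 0.834, 0.0, 0.0]
force: [-0.2, -0.4, -0.6]
gripper_width: 55.0
```

```bash
python3 -c "
from h import *
plan([449,-181,240],tool([0,0,-1],23.4)); p,d,c=snap('wrist','w2'); K=c['mtx'];E=c['extrinsics']
P=cloud(K,E,d); hsv=cv2.cvtColor(p,cv2.COLOR_RGB2HSV)
m=(abs(P[...,2]-88)<7)&(np.hypot(P[...,0]-449,P[...,1]+181)<60); t=P[m][:,:2].astype(np.float32); print(m.sum(),np.median(P[m][:,2]) if m.any() else 0); print(cv2.minAreaRect(t) if len(t)>5 else '')
snap('scene','s2'); snap('top','t2')"
```

```text
t 7.33 pos [ 448.5 -180.3  240.9] travel [-0.8  0.2  0.9] dr [ 0.01 -0.   -0.28] rows 0.029614112202353438 0.03918106170894919 F [-0.2 -0.4 -0.6] w 55.0 j [-0.39  0.1   1.9   0.    1.14 -0.79]
721 87.50551340281396
((449.0762023925781, -181.9921875), (19.963485717773438, 40.131309509277344), 26.34187126159668)
```

View pics/w2.png

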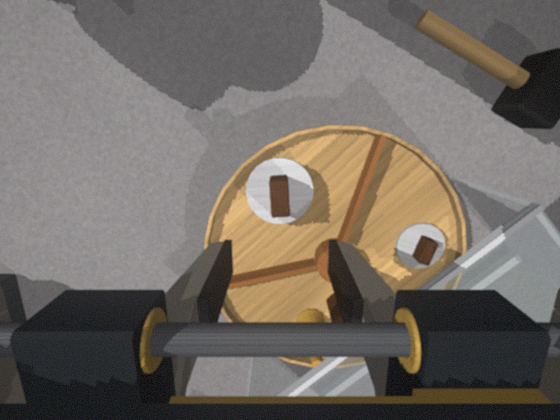

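View pics/s2.png

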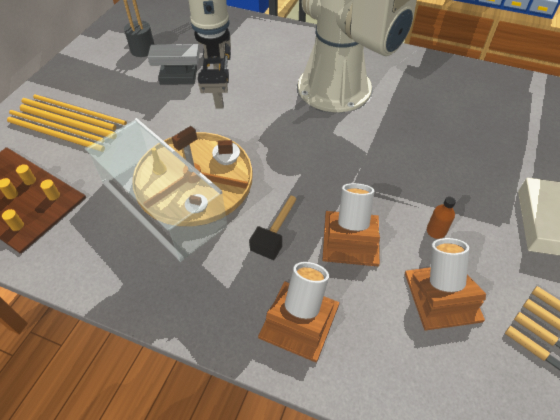

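The wrist view shows the large lid at (280,190), with its 40×20 mm knob top at z≈88. The small lid is at (420,245), with a smaller flange and knob. The large lid is now in the open front, so I'm descending on it.

```bash
python3 -c "
from h import *
plan([449.1,-182,60],tool([0,0,-1],26.3))
p,d,K,E=load('w2'); P=cloud(K,E,d);hsv=cv2.cvtColor(p,cv2.COLOR_RGB2HSV)
c=np.array([549.3,-237.]);r=np.hypot(P[...,0]-c[0],P[...,1]-c[1]); a=np.degrees(np.arctan2(P[...,1]-c[1],P[...,0]-c[0]))
m=(P[...,2]>46)&(P[...,2]<54)&(r>60)&(r<150)&(hsv[...,1]>90)
for k in(96.2,-143.8):
  mm=m&(abs(a-k)<12); print(k,mm.sum(),np.median(a[mm]))
"
```

```text
t 7.48 pos [ 448.5 -180.4  240.9] travel [-1.700e+00 -1.000e-01  1.809e+02] dr [ 0.01  0.   -3.37] rows 4.3380031146147555 0.47024607216927783 F [ 0.3  0.4 -0.5] w 55.0 j [-0.39  0.1   1.9   0.    1.14 -0.79]
96.2 483 97.41698140947332
-143.8 353 -144.17031869386847
```

Call:
servo_tool(grip=[-0.2, -0.2, -0.2, -0.2, -0.2, -0.2, -0.2], travel=[[-1.7, 0, 40], [-1.7, 0, 80], [-1.7, 0, 120], [-1.7, 0, 150], [-1.7, 0, 170], [-1.7, 0, 180], [-1.7, 0, 180]], dr=[[0, 0, -3.4], [0, 0, -3.4], [0, 0, -3.4], [0, 0, -3.4], [0, 0, -3.4], [0, 0, -3.4], [0, 0, -3.4]])

```text
time: 8.07
ee_pos: [447.9, -181.6, 59.0]
tool_rot: [0.527, 0.85, -0.0, -0.002]
force: [0.3, 0.8, 0.5]
gripper_width: 55.1
```

```bash
python3 -c "
from h import *
plan([449.1,-182,60],tool([0,0,-1],26.3))"
```

```text
t 8.07 pos [ 447.9 -181.6   59. ] travel [-0.9  0.9 -1. ] dr [-0.14 -0.16  0.07] rows 0.03941797315883441 0.0310658900171232 F [0.3 0.8 0.5] w 55.1 j [-0.39  0.36  2.05  0.    0.73 -0.85]
```

Call:
servo_tool(grip=[0.5, 1, 1, 1, 1, 1, 1], travel=[[0, 0.6, 0], [0, 0.6, 0], [0, 0.6, 0], [0, 0.6, 0], [0, 0.6, 0], [0, 0.6, 0], [0, 0.6, 0]], dr=[[0, 0, 0], [0, 0, 0], [0, 0, 0], [0, 0, 0], [0, 0, 0], [0, 0, 0], [0, 0, 0]], newtons=40)

```text
time: 8.65
ee_pos: [450.0, -182.0, 61.5]
tool_rot: [0.527, 0.85, 0.0, 0.0]
force: [-1.5, -0.4, 8.0]
gripper_width: 19.7
```

Call:
servo_tool(grip=[1, 1, 1, 1, 1, 1], travel=[[0, 0, -10], [0, 0, -40], [0, 0, -80], [0, 0, -120], [0, 0, -180], [0, 0, -180]], dr=[[0, 0, 0], [0, 0, 0], [0, 0, 0], [0, 0, 0], [0, 0, 0], [0, 0, 0]])

```text
time: 9.15
ee_pos: [451.2, -182.4, 246.5]
tool_rot: [0.527, 0.85, 0.001, 0.003]
force: [1.3, -0.7, -2.1]
gripper_width: 20.0
```

```bash
python3 -c "
from h import *
plan([449.1,-182,240],tool([0,0,-1],26.3)); snap('wrist','w3');snap('scene','s3')"
```

```text
t 9.15 pos [ 451.2 -182.4  246.5] travel [ 1.4 -1.7  6.5] dr [0.24 0.26 0.12] rows 0.16382332578283446 0.05222043074981856 F [ 1.3 -0.7 -2.1] w 20.0 j [-0.39  0.1   1.89  0.    1.15 -0.85]
```

View pics/w3.png

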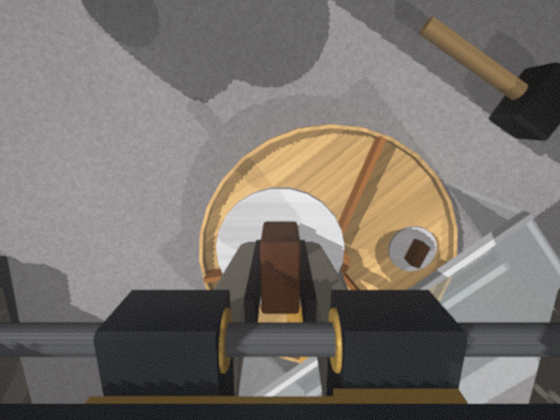

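View pics/s3.png

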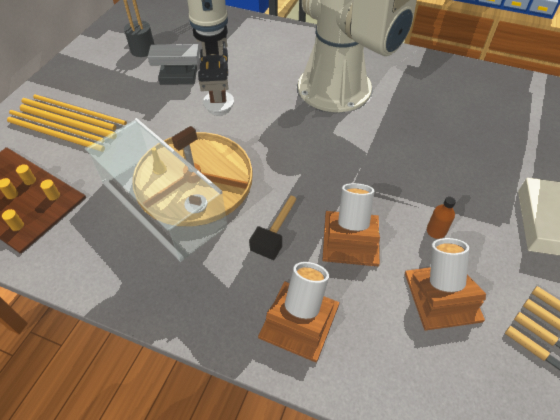

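Run:
```python
from h import *
from scipy.optimize import least_squares
p,d,K,E=load('w3'); P=cloud(K,E,d); hsv=cv2.cvtColor(p,cv2.COLOR_RGB2HSV)
s=manip.state(); T=R.from_quat(s['tool_rot']); Q=T.inv().apply((P-s['ee_pos']).reshape(-1,3)).reshape(P.shape)
m=(hsv[...,1]<50)&(hsv[...,2]>100)&(Q[...,2]>2)&(Q[...,2]<16)&(np.hypot(Q[...,0],Q[...,1])<48)
t=Q[m]; c=t.mean(0); n=np.linalg.svd(t-c)[2][2]; n*=np.sign(n[2]); print(len(t),c.round(1),n.round(3),t.min(0),t.max(0))
# outer edge: per-angle max radius
mk=m.astype(np.uint8); cn=max(cv2.findContours(mk,0,1)[0],key=cv2.contourArea)[:,0]
e=Q[cn[:,1],cn[:,0]]; e=e[e[:,0]>10]
f=least_squares(lambda x:np.hypot(e[:,0]-x[0],e[:,1]-x[1])-38.7,[0,0],loss='soft_l1'); print('centre tool',f.x,np.median(abs(f.fun)))
k=(hsv[...,1]>80)&(abs(Q[...,1])<14)&(Q[...,2]>-35)&(Q[...,2]<-18)&(abs(Q[...,0])<40); t=Q[k]; print('knob top',len(t),t.min(0),t.max(0),np.median(t,0))
```

```text
5367 [18.5  0.6  8.3] [ 0.003 -0.001  1.   ] [-35.71378511 -37.99043489   2.90140964] [39.28287439 38.97007778 12.44235538]
centre tool [-0.28125522  0.60567305] 0.7374984986202477
knob top 2940 [-19.12555942  -9.36485646 -33.84046635] [ 21.08577171  10.97874821 -18.02008333] [  3.21549713   0.80109815 -27.55425276]
```

```bash
cat >> h.py <<'E'
M=np.array([515.,212.1,136.8]); YAW=-164.3
def nv(y=None):
    y=np.radians(YAW if y is None else y); return np.array([.5*np.cos(y),.5*np.sin(y),np.cos(np.pi/6)])
E
python3 -c "
from h import *
n=nv(); plan(M+n*74.3+[0,0,50],tool(-n,26.3)); plan([470,100,270],tool(-n,26.3))"
```

```text
t 9.25 pos [ 451.6 -182.7  245.1] travel [332.2 195.9  -6.9] dr [-29.12  -5.64  -1.38] rows 9.25084932042729 4.147594540511189 F [-0.   0.1 -2.6] w 19.4 j [-0.39  0.1   1.89 -0.    1.14 -0.85]
t 9.25 pos [ 451.6 -182.7  245.1] travel [244.8 142.3 -25.6] dr [-29.12  -5.64  -1.38] rows 6.819297330545045 4.147594540511189 F [-0.   0.1 -2.6] w 19.4 j [-0.39  0.1   1.89 -0.    1.14 -0.85]
```

Call:
servo_tool(grip=[1, 1, 1, 1, 1, 1, 1, 1, 1, 1], travel=[[20, 12, -7], [60, 36, -7], [96, 57, -7], [132, 78, -7], [168, 99, -7], [204, 120, -7], [240, 141, -7], [276, 162, -7], [308, 181, -7], [332, 196, -7]], dr=[[0, 0, 0], [-2.9, -0.6, -0.1], [-5.8, -1.1, -0.3], [-9.7, -1.9, -0.5], [-13.6, -2.6, -0.6], [-17.5, -3.4, -0.8], [-21.4, -4.1, -1], [-25.2, -4.9, -1.2], [-29.1, -5.6, -1.4], [-29.1, -5.6, -1.4]])

```text
time: 10.08
ee_pos: [473.8, 204.1, 244.9]
tool_rot: [0.498, 0.828, 0.188, 0.173]
force: [0.2, -0.8, -2.8]
gripper_width: 19.5
```

```bash
python3 -c "
from h import *
n=nv(); plan(M+n*74.3,tool(-n,26.3)); snap('wrist','w4'); snap('scene','s4'); snap('top','t4')"
```

```text
t 10.08 pos [473.8 204.1 244.9] travel [  0.  -17.9  40.4] dr [-0.32 -0.44 -0.06] rows 1.059069012624272 0.07675933069176105 F [ 0.2 -0.8 -2.8] w 19.5 j [ 0.46 -0.1   2.2  -0.17  0.53  0.1 ]
```

View pics/w4.png

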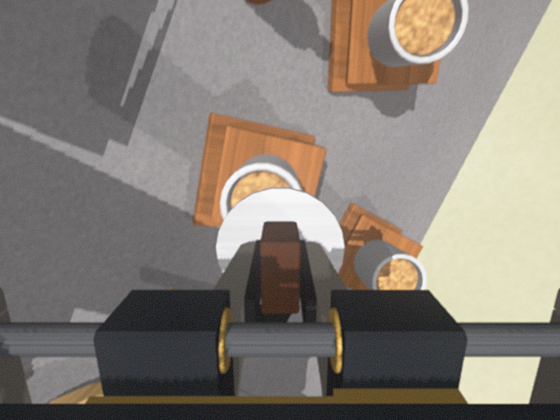

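View pics/s4.png

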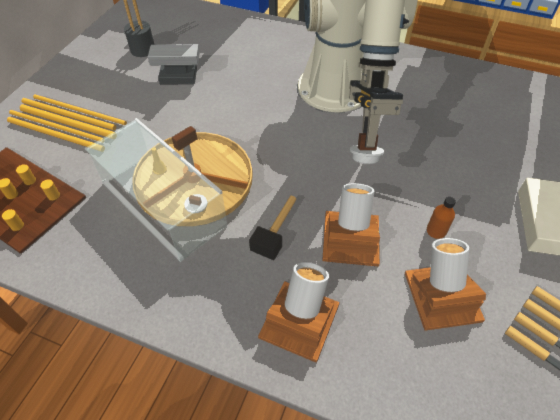

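```bash
cat > fit.py <<'E'
from h import *
from scipy.optimize import least_squares
def potfit(f,tilt=None):
    p,d,K,E=load(f); P=cloud(K,E,d); hsv=cv2.cvtColor(p,cv2.COLOR_RGB2HSV)
    n0=nv(); r=P-M; h0=r@n0; rad0=np.linalg.norm(r-h0[...,None]*n0,axis=2)
    g=P[(h0<8)&(h0>-50)&(rad0<48)&(hsv[...,1]<60)]
    ck=P[(h0<-4)&(h0>-16)&(rad0<27)&(hsv[...,1]>70)]
    def geo(x):
        t,y=x[4],x[3]; n=np.array([np.sin(t)*np.cos(y),np.sin(t)*np.sin(y),np.cos(t)])
        r=g-x[:3]; h=r@n; rad=np.linalg.norm(r-np.outer(h,n),axis=1); return h,rad,n
    def res(x):
        h,rad,n=geo(x); top=np.hypot(h,np.maximum(0,np.maximum(33-rad,rad-39))); cyl=np.hypot(rad-39,np.maximum(h,0)); inn=np.hypot(rad-33,np.maximum(h,0))
        e=np.minimum(np.minimum(top,cyl),inn)
        return np.r_[e,((ck-x[:3])@n+10),(x[4]-np.pi/6)*1000]
    s=least_squares(res,[*M,np.radians(YAW),np.pi/6],loss='soft_l1',f_scale=1.)
    print(f,len(g),len(ck),s.x[:3].round(1),np.degrees(s.x[3:]).round(1),np.median(abs(s.fun)).round(2)); return s.x
if __name__=='__main__':
    for f in('top0','scene0','s4','w4','s2'): potfit(f)
E
python3 fit.py
```

```text
top0 409 319 [517.  212.5 135.5] [-165.7   30. ] 0.85
scene0 828 63 [514.  212.2 136.5] [-164.5   30. ] 0.97
s4 816 65 [513.7 212.3 136.6] [-164.5   30. ] 0.94
w4 1165 570 [515.8 212.6 136. ] [-163.4   29.8] 0.37
s2 819 59 [513.8 212.1 136.6] [-163.6   30. ] 0.87
```

```bash
sed -i 's/^M=.*/M=np.array([515.4,212.4,136.3]); YAW=-164.2/' h.py; python3 -c "
from h import *
n=nv(); plan(M+n*46.3,tool(-n,26.3))"
```

```text
t 10.23 pos [475.7 204.5 245.9] travel [  0.6 -19.5  69. ] dr [-0.47 -0.43  0.17] rows 1.7183073584229527 0.09243902134034084 F [ 0.3 -0.6 -1.1] w 19.4 j [ 0.46 -0.09  2.2  -0.17  0.54  0.09]
```

Call:
servo_tool(grip=[1, 1, 1, 1, 1, 1], travel=[[0.6, -19.9, 20], [0.6, -19.9, 45], [0.6, -19.9, 62], [0.6, -19.9, 69], [0.6, -19.9, 69], [0.6, -19.9, 69]], dr=[[-0.4, -0.4, 0.2], [-0.4, -0.4, 0.2], [-0.4, -0.4, 0.2], [-0.4, -0.4, 0.2], [-0.4, -0.4, 0.2], [-0.4, -0.4, 0.2]])

```text
time: 10.73
ee_pos: [494.5, 203.1, 177.6]
tool_rot: [0.501, 0.826, 0.188, 0.177]
force: [-1.2, 0.5, -1.8]
gripper_width: 19.8
```

```bash
python3 -c "
from h import *
n=nv(); T=tool(-n,26.3); plan(M+n*46.3+T.apply([0,-.4,0]),T); plan(M+n*26+T.apply([0,-.4,0]),T); p,d,c=snap('scene','s5'); cv2.imwrite('pics/c5.png',cv2.resize(p[120:280,290:450][:,:,::-1],None,fx=3.5,fy=3.5,interpolation=3)); snap('wrist','w5')"
```

```text
t 10.73 pos [494.5 203.1 177.6] travel [ 3.4 -0.8  0.7] dr [-0.04  0.15 -0.34] rows 0.08609962775300571 0.051739171974136605 F [-1.2  0.5 -1.8] w 19.8 j [ 0.45  0.05  2.25 -0.27  0.34  0.19]
t 10.73 pos [494.5 203.1 177.6] travel [ 3.5 -0.8 21. ] dr [-0.04  0.15 -0.34] rows 0.5112601759704023 0.051739171974136605 F [-1.2  0.5 -1.8] w 19.8 j [ 0.45  0.05  2.25 -0.27  0.34  0.19]
```

View pics/c5.png

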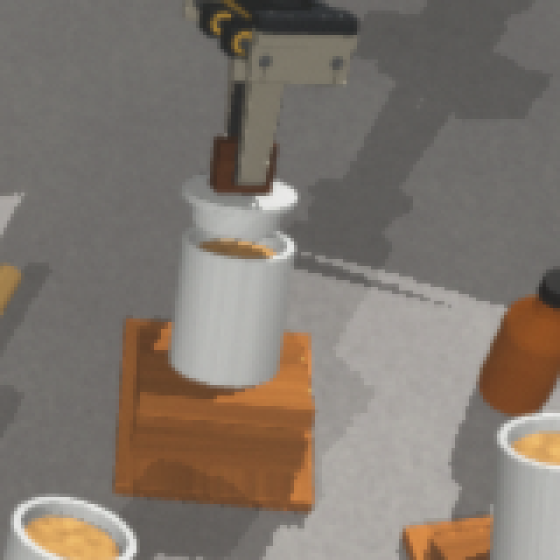

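Call:
servo_tool(grip=[1, 1, 1], travel=[[3.3, -0.8, 0], [3.3, -0.8, 0], [3.3, -0.8, 0]], dr=[[0, 0, 0], [0, 0, 0], [0, 0, 0]])

```text
time: 11.08
ee_pos: [492.8, 207.0, 178.0]
tool_rot: [0.5, 0.826, 0.19, 0.178]
force: [0.4, -0.4, -1.5]
gripper_width: 19.8
```

```bash
python3 -c "
from h import *
n=nv(); T=tool(-n,26.3); plan(M+n*46.3+T.apply([0,-.4,0]),T); 
snap('wrist','w6')
plan(M+n*26+T.apply([0,-.4,0]),T)
from fit import potfit; potfit('w6')"
```

```text
t 11.08 pos [492.8 207.  178. ] travel [-0.8 -1.3  1.4] dr [ 0.15  0.1  -0.27] rows 0.05049659822111687 0.04530424129641692 F [ 0.4 -0.4 -1.5] w 19.8 j [ 0.46  0.05  2.25 -0.28  0.34  0.22]
t 11.13 pos [492.8 207.  177.9] travel [-0.8 -1.3 21.7] dr [ 0.14  0.1  -0.27] rows 0.520558673765598 0.04442752777883352 F [-0.3 -0.6 -1.4] w 19.5 j [ 0.46  0.05  2.25 -0.28  0.34  0.22]
w6 1369 0 [515.5 212.4 136.4] [-163.9   30. ] 0.2
```

Call:
servo_tool(grip=[1, 1, 1, 1, 1, 1, 1], travel=[[-0.8, -1.2, 0], [-0.8, -1.2, 4], [-0.8, -1.2, 8], [-0.8, -1.2, 12], [-0.8, -1.2, 16], [-0.8, -1.2, 20], [-0.8, -1.2, 21.5]], dr=[[0, 0, 0], [0, 0, 0], [0, 0, 0], [0, 0, 0], [0, 0, 0], [0, 0, 0], [0, 0, 0]])

```text
time: 11.72
ee_pos: [502.7, 208.5, 157.5]
tool_rot: [0.501, 0.826, 0.189, 0.177]
force: [-5.8, -0.1, 6.0]
gripper_width: 19.6
```

```bash
python3 -c "
from h import *
n=nv(); T=tool(-n,26.3); plan(M+n*14.3+T.apply([0,-.4,0]),T); s=manip.state();print(R.from_quat(s['tool_rot']).inv().apply(s['force']),s['moment'])
p,d,c=snap('scene','s7'); cv2.imwrite('pics/c7.png',cv2.resize(p[120:280,290:450][:,:,::-1],None,fx=3.5,fy=3.5,interpolation=3)); snap('wrist','w7')"
```

```text
t 11.72 pos [502.7 208.5 157.5] travel [ 0.2  0.5 10.7] dr [ 0.04  0.11 -0.29] rows 0.2570497075712677 0.0434623317531555 F [-5.8 -0.1  6. ] w 19.6 j [ 0.45  0.1   2.25 -0.32  0.28  0.25]
[ 1.8379777  -1.46914219 -7.98631656] [-0.16058458  0.71729243  0.03865683]
```

View pics/c7.png

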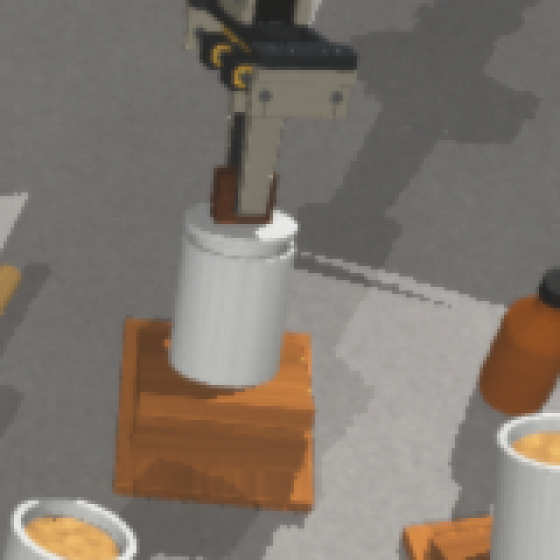

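The lid is in the bore and resting on the cork, standing about 10 mm proud. Now I'll press along the axis.

Call:
servo_tool(grip=[1, 1, 1, 1, 1, 1, 1, 1], travel=[[0, 0.3, 0], [0, 0.3, 2], [0, 0.3, 4], [0, 0.3, 6], [0, 0.3, 8], [0, 0.3, 9.5], [0, 0.3, 10.5], [0, 0.3, 10.5]], dr=[[0, 0, 0], [0, 0, 0], [0, 0, 0], [0, 0, 0], [0, 0, 0], [0, 0, 0], [0, 0, 0], [0, 0, 0]], newtons=58)

```text
time: 12.48
ee_pos: [507.4, 209.9, 150.4]
tool_rot: [0.5, 0.826, 0.19, 0.178]
force: [-20.4, -4.0, 25.8]
gripper_width: 19.5
```

```bash
python3 -c "
from h import *
n=nv(); T=tool(-n,26.3); plan(M+n*14.3+T.apply([0,-.4,0]),T); s=manip.state();print(R.from_quat(s['tool_rot']).inv().apply(s['force']),s['moment'])"
```

```text
t 12.48 pos [507.4 209.9 150.4] travel [ 0.2 -0.2  2.1] dr [ 0.14  0.13 -0.29] rows 0.050883419145284 0.04860178948082217 F [-20.4  -4.   25.8] w 19.5 j [ 0.45  0.12  2.25 -0.34  0.26  0.27]
[  2.64715504  -4.52641281 -32.69550545] [-0.4625003   1.46619088  0.01120642]
```

Call:
servo_tool(grip=[1, 1, 1, 1], travel=[[0, 0, 1], [0, 0, 2], [0, 0, 2], [0, 0, 2]], dr=[[0, 0, 0], [0, 0, 0], [0, 0, 0], [0, 0, 0]])

```text
time: 12.82
ee_pos: [507.8, 209.9, 149.8]
tool_rot: [0.5, 0.826, 0.19, 0.178]
force: [-41.5, -10.5, 54.7]
gripper_width: 19.8
```

```bash
python3 -c "
from h import *
n=nv(); T=tool(-n,26.3); plan(M+n*14.3+T.apply([0,-.4,0]),T); s=manip.state();print(R.from_quat(s['tool_rot']).inv().apply(s['force']),s['moment'])
p,d,c=snap('scene','s8'); cv2.imwrite('pics/c8.png',cv2.resize(p[150:250,320:400][:,:,::-1],None,fx=6,fy=6,interpolation=3)); snap('wrist','w8')
p,d,K,E=load('w8');P=cloud(K,E,d);hsv=cv2.cvtColor(p,cv2.COLOR_RGB2HSV)
r=P-M;h=r@n;rad=np.linalg.norm(r-h[...,None]*n,axis=2);m=(hsv[...,1]<50)&(hsv[...,2]>100)&(abs(h)<20)&(rad<37)
q=P[m];c0=q.mean(0);k=np.linalg.svd(q-c0)[2][2];print(m.sum(),'flange top above rim',np.median(h[m]),k*np.sign(k[2]),n,np.degrees(np.arccos(abs(k@n))))
"
```

```text
t 12.82 pos [507.8 209.9 149.8] travel [ 0.3 -0.2  1.4] dr [ 0.19  0.15 -0.29] rows 0.034994476719865004 0.052830397000454 F [-41.5 -10.5  54.7] w 19.8 j [ 0.45  0.12  2.25 -0.35  0.26  0.28]
[  2.94170059  -9.06748123 -68.78954365] [-0.52340235  2.30867788  0.08879179]
4807 flange top above rim 6.308024984171707 [-0.48598159 -0.12522179  0.86495167] [-0.481109   -0.13614012  0.8660254 ] 0.6878041046354909
```

View pics/c8.png

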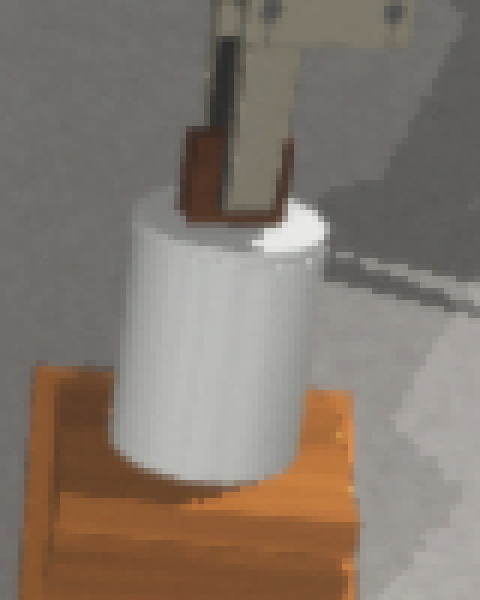

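View pics/w8.png

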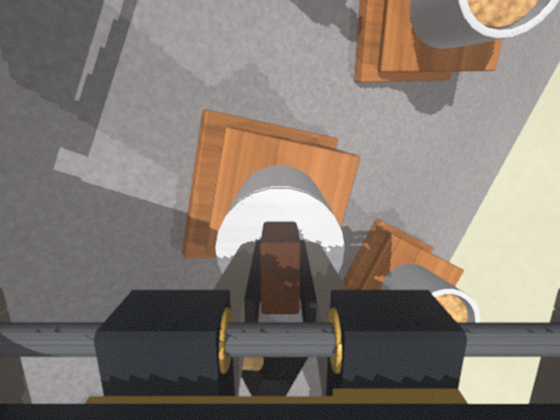

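The force rises stiffly (33 to 69 N) and the flange top is 6.3 mm above the rim plane for a 6 mm flange, so the lid is home. I'll ease the preload, release and back off along the axis.

Call:
servo_tool(grip=[1, 1, 1, 1, 0.3, -0.2, -0.2, -0.2, -0.2, -0.2], travel=[[0, 0, -1.3], [0, 0, -2.5], [0, 0, -3], [0, 0, -3], [0, 0, -3], [0, 0, -3], [0, 0, -3], [0, 0, -3], [0, 0, -15], [0, 0, -50]], dr=[[0, 0, 0], [0, 0, 0], [0, 0, 0], [0, 0, 0], [0, 0, 0], [0, 0, 0], [0, 0, 0], [0, 0, 0], [0, 0, 0], [0, 0, 0]])

```text
time: 13.75
ee_pos: [484.0, 203.0, 187.9]
tool_rot: [0.501, 0.827, 0.187, 0.176]
force: [-0.6, -0.4, 1.0]
gripper_width: 54.7
```

Call:
servo_tool(grip=[-0.2, -0.2, -0.2, -0.2], travel=[[0, 0, -30], [0, 0, -60], [0, 0, -60], [0, 0, -60]], dr=[[0, 0, 0], [0, 0, 0], [0, 0, 0], [0, 0, 0]])

```text
time: 14.08
ee_pos: [456.4, 195.9, 244.6]
tool_rot: [0.5, 0.825, 0.191, 0.179]
force: [0.3, -0.3, -0.7]
gripper_width: 55.2
```

```bash
python3 -c "
from h import *
n=nv(); T=tool(-n,26.3); plan(M,T)
p,d,c=snap('scene','s9'); cv2.imwrite('pics/c9.png',cv2.resize(p[150:250,320:400][:,:,::-1],None,fx=6,fy=6,interpolation=3)); snap('wrist','w9')
p,d,K,E=load('w9');P=cloud(K,E,d);hsv=cv2.cvtColor(p,cv2.COLOR_RGB2HSV)
r=P-M;h=r@n;rad=np.linalg.norm(r-h[...,None]*n,axis=2);m=(hsv[...,1]<50)&(hsv[...,2]>100)&(abs(h)<20)&(rad<37)
q=P[m];c0=q.mean(0);k=np.linalg.svd(q-c0)[2][2];print(m.sum(),'flange top above rim',np.median(h[m]),np.percentile(h[m],[3,97]),np.degrees(np.arccos(abs(k@n))))
"
```

```text
t 14.08 pos [456.4 195.9 244.6] travel [  0.3  -1.8 124.5] dr [ 0.33  0.11 -0.3 ] rows 2.9851899000331805 0.06410275139627183 F [ 0.3 -0.3 -0.7] w 55.2 j [ 0.48 -0.14  2.24 -0.2   0.53  0.14]
3564 flange top above rim 6.315406796062844 [4.98839357 7.67437352] 0.09675671064963653
```

View pics/w9.png

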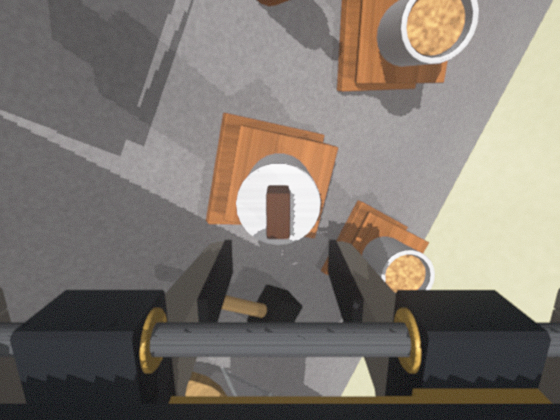

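View pics/c9.png

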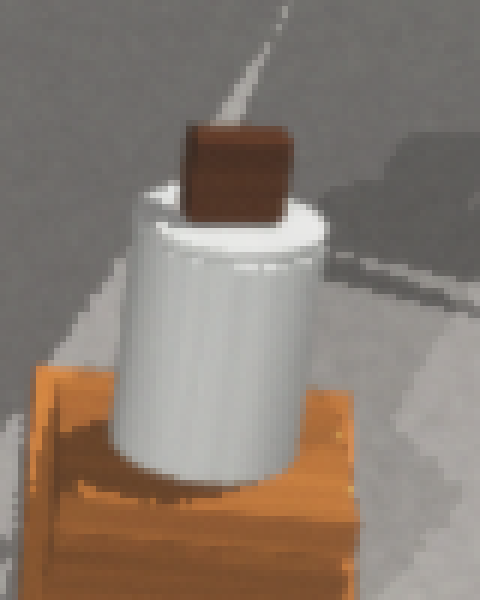

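View pics/s9.png

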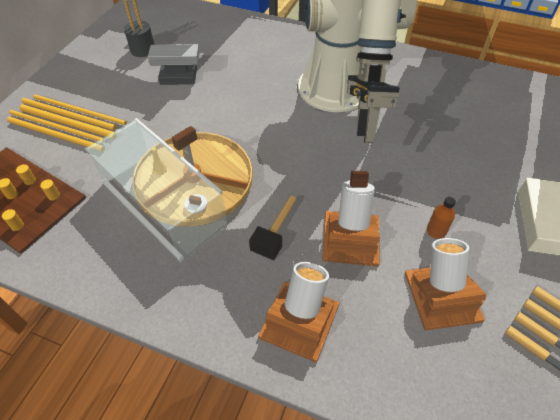

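```bash
python3 -c "
from h import *
p,d,c=snap('top','t9'); print(manip.state()['time'],manip.state()['force']); cv2.imwrite('pics/t9c.png',cv2.resize(p[140:340,150:500][:,:,::-1],None,fx=2.2,fy=2.2,interpolation=3))"
```

```text
14.2333 [-0.72069665  1.56099435 -0.20631385]
```

View pics/t9c.png

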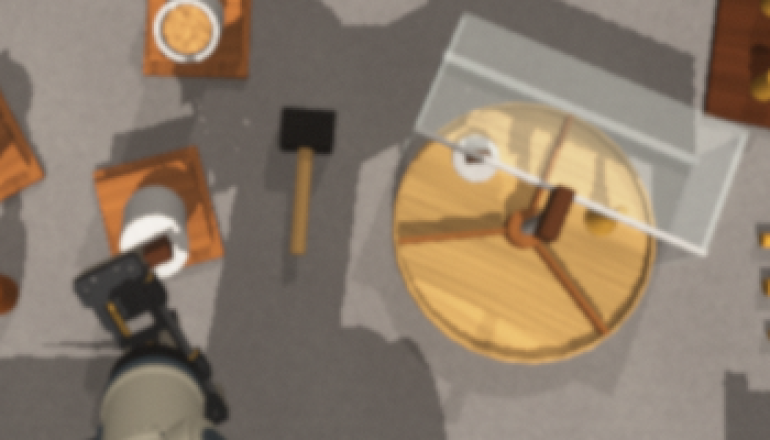

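The empty compartment faces the open front. The small lid (475,157) and mouthpiece (600,220) are still in their own compartments, and the mallet has not moved.

```bash
python3 -c "
from cell import manip
print(manip.hand_in())"
```

```text
the job is handed in; nothing more can be done
None
```

The large lid is seated in the leaning pot nearest the robot's base, released, and the job is handed in at about 14 s of the 72 s allowed.

I turned the tray by its handle about 110° clockwise, which brought the lid's compartment to the middle of the open front (measured 156.6° against a target of about 156.2°). I then lifted the lid out, put it in the pot's mouth and pressed it down along the pot's axis.

**Lid seating:** the last wrist-camera check puts the flange's top 6.3 mm above the rim plane, for a 6 mm flange, and 0.1° from square. The scene view shows no gap. A fit taken while still pressing gave 0.7°, which I took as noise.

**Forces:** pressing stiffened at the end to about 69 N at the wrist, below the 120 N limit. While I turned the handle, the wrist read up to about 15 N sideways because the grip was slightly off centre.

**Other items:** in the last pictures the small lid and mouthpiece are in their own compartments, and the mallet and bottle have not visibly moved.

The cork's depth was not measured directly.

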